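# Set the stock diverter to the tub's lane

### The arm

A 6-joint arm with a two-finger parallel gripper is mounted at the origin on the work surface. World frame = base frame: x ahead of the robot, y to its left, z up, the work surface at z = 0. Lengths are in m, angles in rad, forces in N, time in s.
With the tool pointing down it reaches from about 0.375 to 0.9 m from the base axis. Payload 3.1 kg.
Tool frame: the origin (TCP) lies midway between the tips of the shut fingers; the grasp point (between the pads) lies 19 mm behind it; x points along the fingers, y is the direction in which the jaws open and shut, and the axes are right-handed (so a half turn about x gives the same grasp; the last joint's range is limited). The gripper opens to 87 mm and grips with 3 to 60 N. Pads are 19 mm wide; open, the fingers measure 117 mm over their backs; the gripper's body (75 mm by 190 mm) begins 51 mm behind the grasp point.
Start: joints at [0.93, 0.527, 1.433, -0, 1.181, -0.178], TCP at [0.278, 0.56, 0.223] pointing down, gripper open.
Joint ranges: [-3.08, 3.08], [-0.75, 2.2], [0.22, 2.44], [-1.43, 4.57], [0, 2.65], [-2.85, 2.85]. Speed limits (rad/s): [2.79, 2.79, 3.14, 3.14, 3.14, 3.14].

### API

Orientations are given as a unit quaternion [x, y, z, w].
In Python, from rig import get_obs, imaging, robot gives the robot as it stands.
- The arm moves only by the shell command python3 -m inch 'ROWS' [FORCE]. ROWS is JSON, a list of rows, each a list of 3 entries, a list of its own where there are three numbers: the finger opening in mm, from 0 to 87, then the shift along the tool's x, y, z in mm, then the turn, a rotation vector about the tool's x, y, z in degrees. In form: [[grip, [dx, dy, dz], [wx, wy, wz]], ...]. A call has 1 to 12 rows; each row shifts and turns the pose as measured when the row begins, along the tool's axes as they then stand; what a row does not reach is not made up. A row lasts 1/8 s, in which the tool goes at most 62.5 mm and 10.7 degrees, less where a joint would pass 70% of its speed; a pose out of reach is approached as far as the arm can. A call with a gripper value outside its range is refused whole. The fingers move at their own pace and stop on an object; FORCE is the grip in N (left out, the last holds). Time passes only in rows, so rows that do not move let the fingers close. It gives the time, the measured TCP pose, the force and the opening at its end, in the units of the state.
- get_obs(): the state, without advancing time (a new reading comes with each control period).
- imaging.camera(name): name is "scene" or "top" or "wrist"; returns the picture (480x640x3 uint8, red, green, blue); there is no depth.
- imaging.camera_params(name): a dict with "camera_matrix" (3x3 intrinsics, pixels), "xyz" and "rotation" of the camera in the world. Camera axes: x right, y down, z forward; pixel columns grow to the right and rows downward; lengths in m; the calibration is good to about 2 mm. A picture is of the moment at which its call begins: read the wrist's pose just before it. camera_params takes no time and is no camera call; for the wrist camera it gives the pose at the moment of the call.
- robot.hand_in(): hands the job in, once; it reports no verdict.
Trained networks look in the newest picture that a camera, given by its name, has taken for a name from the list of things; names that differ only in an ending like _2 or _b are one class to them, and where a whole thing is asked for, a point or a joint stands for the part that bears it (a point fixed in the world has none). Each returns a list of dicts, best first, with "confidence" (0 to 1); they miss things now and then, are a little off and sometimes report something else, mostly with a low value. They report only what shows in the picture. A call takes as long as a camera call. They do not tell look-alikes from the thing itself.
- imaging.cut_out(camera, target): "pixels" (480x640 bool, what is visible of it) and "box" ([centre column, centre row, width, height] in pixels, round what is visible of it).
- imaging.tip_of(camera, target): "pixel" ([column, row] in pixels: a listed point, or the origin of a listed thing).
The state is a dict: "time": time; "q": joint angles; "joint_velocities": joint speeds; "joint_torque": joint torques, N m; "position": TCP position; "tool_rot": TCP orientation; "ft_force": force on the tool from outside, world axes, zero at the start; "moment": the same for the moment, N m; "grip_width": finger opening in m.
Only numpy, scipy, OpenCV 4.12 (cv2) and the standard library are available. Lean on these libraries where they do the work, as an engineer would, in place of code of your own. Each camera call takes 0.05 s, during which the arm holds its last target. There are 200 camera calls.

### The job

Tubs are next to be unpacked: push the diverter arm round with a fingertip until it points at the middle of the low, wide tub and leave it there, then press the start button right down and let it go. Only push, never pinch the arm or force it, and leave the tub, the other goods and the carton standing where they are.

Things in the scene. Friction and masses are not known exactly. Their poses are not given: they have to be found in the camera images.
- diverter (a joint): the diverter arm's pivot, a vertical axis; radians, 0 = straight ahead along the sorter deck's own +x, growing counterclockwise seen from above, stops at -1.4 and +1.4. Starts near 0, aimed between the lanes. Stiff: it turns under about 1 N at 110 mm from the pivot and stays where it is left, without coasting.
- pivot (a point): on the pivot axis, at the top of the steel pivot post (98 mm above the table); fixed to the sorter, x axis = the deck's straight ahead. The sorter is a fixed grey-painted deck 420 x 600 mm, 12 mm thick, lying on the table, at a different place and yaw each run; it reaches from 100 mm behind the pivot to 320 mm ahead. Four lanes fan out from the pivot at about -1.1, -0.55, +0.55 and +1.1 rad, divided by rails 14 mm high that begin 170 mm from the pivot.
- diverter_tip (a point): the middle of the free end of the diverter arm, 150 mm from the pivot axis and 70 mm above the table; its x axis points outwards along the arm, y to the arm's left, z up. The arm is a black plastic blade standing on edge: 10 mm thick, 40 mm tall (50 to 90 mm above the table), open below, running from the hub (24 mm radius, top 92 mm above the table) to 150 mm from the axis.
- tub: the low, wide white tub with a lid, 90 mm across and 56 mm tall, loose; stands in one of the four lanes, about 240 mm from the pivot; which lane changes from run to run. Origin at the centre of its underside, z up.
- jar: glass jar with metal cap, 62 mm across and 94 mm tall, loose; stands in one of the four lanes, about 240 mm from the pivot; which lane changes from run to run. Origin at the centre of its underside, z up. Not to be disturbed.
- can: can, 66 mm across and 86 mm tall, loose; stands in one of the four lanes, about 240 mm from the pivot; which lane changes from run to run. Origin at the centre of its underside, z up. Not to be disturbed.
- squeeze: slim bottle, 52 mm across and 95 mm tall, loose; stands in one of the four lanes, about 240 mm from the pivot; which lane changes from run to run. Origin at the centre of its underside, z up. Not to be disturbed.
- carton: small cardboard carton, 56 x 56 x 50 mm, loose, on one near corner of the deck (left or right of the pivot, where the start button is not). Origin at the centre of its underside, z up. Not to be disturbed.
- start_top (a point): centre of the top face of the round black start button (36 mm across, its top 34 mm above the table) in its round grey housing (12 mm high), on the other near corner of the deck; z up. It is pressed straight down.
- start (a joint): travel of the start button in m: 0 = up, 0.006 = right down, which takes about 4 N; it springs back.
Not all that is in view belongs to the job. Leave any black or red look-alike of the tub alone.

How it is judged:
By the outcome, as a careful person would: the job done as asked, in the order asked, and still so for the second after the job is handed in, with the robot touching nothing.
It also fails if it takes over 54 s, if anything falls off the work surface, if the arm or the gripper's body presses on something with over 40 N, if the wrist force passes 120 N, or if a joint passes its speed limit or range.

## Working session

There is one attempt and no reset: what is moved stays moved. The work goes in short steps, Python scripts to look and compute and a shell command to move; the robot and the scene stay as the last step left them, time stands still between calls to the robot, and variables do not carry over. Pictures are saved under pics/ and viewed, about 8 in all and at most 12, crops included, and the job is handed in when it is done.

```bash
mkdir -p pics; cat > h.py <<'E'
import numpy as np, cv2
from rig import get_obs, imaging, robot
from scipy.spatial.transform import Rotation as R
def ray(cam,px,z):
    p=imaging.camera_params(cam);K=np.array(p["camera_matrix"]);r=np.array(p["rotation"])
    if r.shape!=(3,3): r=R.from_quat(r).as_matrix()
    d=r@np.linalg.inv(K)@[px[0],px[1],1];o=np.array(p["xyz"]);return o+d*(z-o[2])/d[2]
def snap(cam,name):
    im=imaging.camera(cam);cv2.imwrite(f"pics/{name}.png",im[:,:,::-1]);return im
E
python3 - <<'E'
from h import *
o=get_obs();print(o["time"],o["position"],o["tool_rot"],o["grip_width"])
Z=dict(pivot=.098,diverter_tip=.07,start_top=.034,tub=.012,jar=.012,can=.012,squeeze=.012,carton=.012)
for c in ["top","scene"]:
    snap(c,c+"0")
    print(c,imaging.camera_params(c)["xyz"])
    for n,z in Z.items():
        for d in imaging.tip_of(c,n)[:3]: print(n,round(d["confidence"],2),np.round(d["pixel"],1),np.round(ray(c,d["pixel"],z),4))
E
```

```text
0.0 [0.27800687 0.55895417 0.22159581] [ 0.16111546  0.68863842 -0.16249336  0.68805148] 0.08710238562744477
top [0.51018176 0.13736153 0.93289112]
pivot 0.58 [375.7 285.7] [0.5196 0.0066 0.098 ]
diverter_tip 0.85 [376.1 206.9] [ 0.676  -0.0045  0.07  ]
start_top 0.7 [267.7 317.8] [0.4611 0.2164 0.034 ]
tub 0.91 [184.7 306.6] [0.4868 0.3882 0.012 ]
tub 0.79 [125.2 249.1] [0.6081 0.512  0.012 ]
tub 0.25 [376.8 286.4] [ 0.5191 -0.0092  0.012 ]
jar 0.9 [412.9 180. ] [ 0.7441 -0.0953  0.012 ]
can 0.56 [461.4 224.4] [ 0.646  -0.1943  0.012 ]
squeeze 0.96 [264.1 236. ] [0.6296 0.224  0.012 ]
carton 0.78 [457.9 295.1] [ 0.4971 -0.1782  0.012 ]
scene [1.11116859 0.63981538 0.98274664]
pivot 0.61 [303.7 170. ] [0.5242 0.0036 0.098 ]
diverter_tip 0.87 [247.5 215.2] [ 0.6712 -0.0052  0.07  ]
start_top 0.58 [398.6 228.8] [0.46   0.2124 0.034 ]
tub 0.83 [476.  385.8] [0.6143 0.5223 0.012 ]
tub 0.65 [459.1 293.6] [0.4839 0.3876 0.012 ]
tub 0.62 [279.5 295.4] [0.7302 0.1488 0.012 ]
jar 0.57 [194.8 222.8] [ 0.7348 -0.1079  0.012 ]
can 0.88 [200.8 177.4] [ 0.6453 -0.2028  0.012 ]
squeeze 0.63 [345.9 286.2] [0.6252 0.2235 0.012 ]
squeeze 0.4 [195.9 219.9] [ 0.7284 -0.1126  0.012 ]
squeeze 0.35 [258.6 149.9] [ 0.4964 -0.1782  0.012 ]
carton 0.79 [258.2 152.8] [ 0.5033 -0.1716  0.012 ]
```

View pics/top0.png

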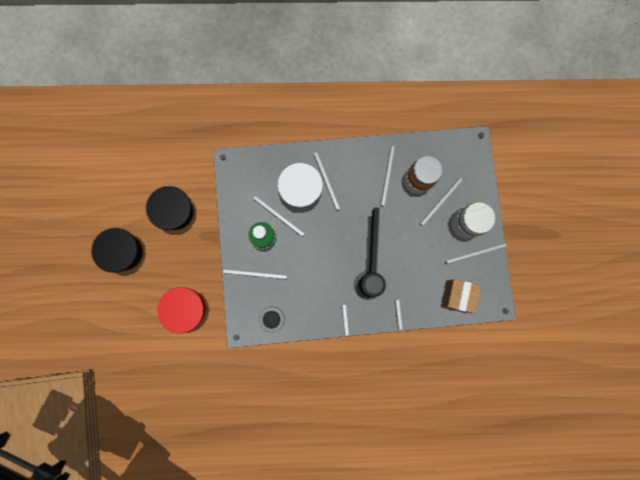

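View pics/scene0.png

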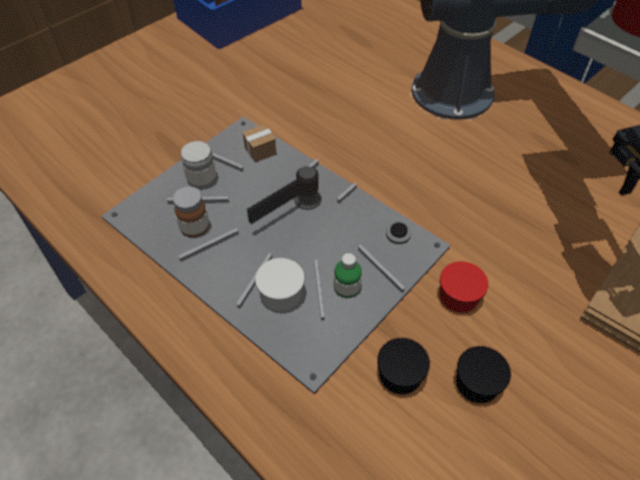

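The top picture shows four tub-like things: black ones at (170,208) and (117,250), red at (181,310), and white at (300,186). Only the white one fits: it is low and wide, has a white lid, and stands in a deck lane (about +0.55). The arm points up to (376,210) from its pivot at (372,286), the button is at (271,320) and the carton at (462,296). Next I'll confirm the tub in a crop and measure more precisely.

```bash
cat > m.py <<'E'
from h import *
def blob(im,c,cond,rad):
    m=cond(im.astype(int)).astype(np.uint8)
    yy,xx=np.mgrid[:480,:640]; m[(xx-c[0])**2+(yy-c[1])**2>rad**2]=0
    n,l,s,ce=cv2.connectedComponentsWithStats(m); i=1+np.argmax(s[1:,4]); return ce[i],s[i],l==i
dark=lambda a:a.max(2)<60
white=lambda a:a.min(2)>165
E
python3 - <<'E'
from m import *
im=cv2.imread("pics/top0.png")
c,s,_=blob(im,(300,186),white,32);print("tub",c,s,ray("top",c,.068))
c,s,_=blob(im,(271,320),lambda a:a.max(2)<45,15);print("button",c,s,ray("top",c,.034))
c,s,l=blob(im,(372,286),lambda a:a.max(2)<75,16);print("hub",c,s,ray("top",c,.092))
for n in [(375,210),(374,240)]: print("arm",ray("top",n,.09))
for q in [(223,157),(480,135),(505,311),(236,338)]: print("screw",ray("top",q,.012))
a=cv2.resize(im[130:345,215:400],None,fx=3.2,fy=2.75*1.0,interpolation=cv2.INTER_CUBIC)
a=cv2.resize(im[140:340,230:400],None,fx=3,fy=3,interpolation=cv2.INTER_CUBIC)
cv2.imwrite("pics/crop.png",a)
E
```

```text
tub [299.68060091 184.13847159] [ 278  163   45   44 1531] [0.7254384  0.14665179 0.068     ]
button [278. 319.] [278 318   1   3   3] [0.45823028 0.19579513 0.034     ]
hub [368.26273458 285.18230563] [356 270  30  29 373] [0.52095571 0.01977319 0.092     ]
arm [0.66607702 0.00116112 0.09      ]
arm [0.60745714 0.00529416 0.09      ]
screw [0.8014193  0.30970786 0.012     ]
screw [ 0.84148063 -0.24661897  0.012     ]
screw [ 0.4619446 -0.2751337  0.012    ]
screw [0.42068393 0.28343604 0.012     ]
```

View pics/crop.png

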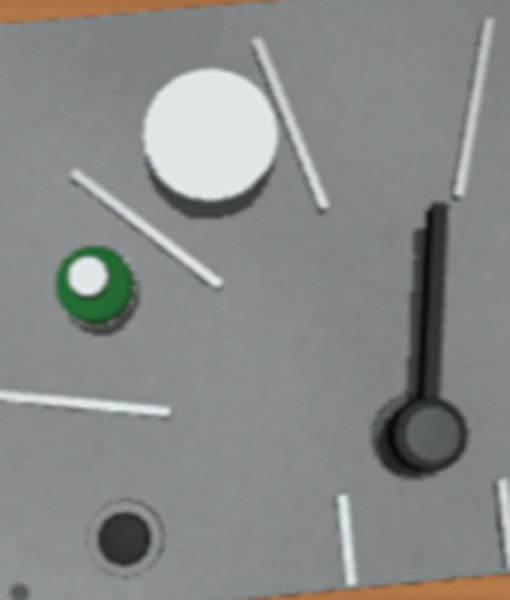

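The crop confirms it: white lidded tub at crop (211,134), i.e. pixel (300.3,184.7), with the hub top at (373.3,284.3) and the button at (271.3,319.3).

```bash
python3 - <<'E'
from h import *
hub=ray("top",(373.3,284.3),.092);tub=ray("top",(300.2,184.5),.068);b=ray("top",(271.3,319.3),.034)
tip=ray("top",(376,208.3),.09)
s0=cv2.imread("pics/scene0.png")
print("hub",hub,"tub",tub,"btn",b,"tip",tip)
for P in [hub,np.array([.5217,.0099,0])]:
    d=tub-P;t=tip-P;print(np.hypot(d[0],d[1]),np.arctan2(d[1],d[0]),np.hypot(t[0],t[1]),np.arctan2(t[1],t[0]))
print("scene tub lid",ray("scene",(281,277),.068),"btn",ray("scene",(399,230),.034),"hub",ray("scene",(308,173),.092))
o=get_obs();print(np.round(R.from_quat(o["tool_rot"]).as_matrix(),3))
E
```

```text
hub [0.52240874 0.01010326 0.092     ] tub [0.72468231 0.14562837 0.068     ] btn [0.45796186 0.20922739 0.034     ] tip [ 0.66939024 -0.00091402  0.09      ]
0.24347823398389484 0.5903129248072712 0.14739383259536953 -0.07481704804865894
0.24418027753291455 0.5893888767222375 0.148085617596967 -0.07309052884183942
scene tub lid [0.72325549 0.14958643 0.068     ] btn [0.46178909 0.21501307 0.034     ] hub [0.51986118 0.01169338 0.092     ]
[[ 0.     0.446  0.895]
 [ 0.     0.895 -0.446]
 [-1.     0.    -0.   ]]
```

```bash
cat > to.py <<'E'
import sys
from h import *
# remaining shift in tool mm & turn deg to world x y z, tool-y heading deg
o=get_obs();M=R.from_quat(o["tool_rot"]).as_matrix();x,y,z,h=map(float,sys.argv[1:5])
c,s=np.cos(np.radians(h)),np.sin(np.radians(h));T=np.array([[0,c,s],[0,s,-c],[-1,0,0]])
print("t",round(o["time"],2),"pos",np.round(o["position"],4),"F",np.round(o["ft_force"],2),"grip",round(o["grip_width"],4))
print("shift",np.round(M.T@(np.array([x,y,z])-o["position"])*1000,1),"turn",np.round(np.degrees(R.from_matrix(M.T@T).as_rotvec()),1))
E
python3 -m inch '[[0,[0,-31.7,48.9],[0,0,0]],[0,[0,-31.7,48.9],[0,0,0]],[0,[0,-31.7,48.9],[0,0,0]],[0,[0,-31.7,48.9],[0,0,0]],[0,[0,-31.7,48.9],[0,0,0]],[0,[0,-31.7,48.9],[0,0,0]],[0,[0,-31.7,48.9],[0,0,0]],[0,[0,-31.7,48.9],[0,0,0]],[0,[0,-31.7,48.9],[0,0,0]],[0,[0,-31.7,48.9],[0,0,0]],[0,[0,-31.7,48.9],[0,0,0]],[0,[0,-31.7,48.9],[0,0,0]]]' 10
python3 to.py .6334 -.0434 .12 85.8
```

```text
time: 2.4
position: [0.6483, -0.0544, 0.2245]
tool_rot: [0.162, 0.686, -0.156, 0.692]
ft_force: [0.9, -0.2, 0.4]
grip_width: 0.0004
t 2.4 pos [ 0.6483 -0.0544  0.2245] F [ 0.87 -0.17  0.38] grip 0.0004
shift [104.4   2.3 -18.9] turn [-21.8   0.5  -0.5]
```

```bash
python3 -m inch '[[0,[25,1,-9],[-7.3,0,0]],[0,[25,1,-9],[-7.3,0,0]],[0,[25,0,0],[-7.2,0,0]],[0,[20,0,0],[0,0,0]],[0,[0,0,0],[0,0,0]]]'
python3 to.py .6334 -.0434 .068 85.8
```

```text
time: 3.02
position: [0.6376, -0.0525, 0.1271]
tool_rot: [0.026, 0.701, -0.023, 0.712]
ft_force: [-0.6, -0.1, 0.3]
grip_width: 0.0008
t 3.02 pos [ 0.6376 -0.0525  0.1271] F [-0.65 -0.06  0.26] grip 0.0008
shift [59.1  8.5 -5.7] turn [ 0.3  0.9 -0.3]
```

```bash
python3 -m inch '[[0,[20,3,-3],[0,1,0]],[0,[20,3,-2],[0,0,0]],[0,[19,2,0],[0,0,0]],[0,[0,0,0],[0,0,0]]]'
python3 to.py .6334 -.0434 .068 85.8
python3 - <<'E'
from h import *
im=snap("top","top1")
cv2.imwrite("pics/c1.png",cv2.resize(im[130:330,230:500,::-1],None,fx=2.9,fy=2.9,interpolation=cv2.INTER_CUBIC))
E
```

```text
time: 3.52
position: [0.6349, -0.0434, 0.0666]
tool_rot: [0.026, 0.707, -0.023, 0.707]
ft_force: [0.6, 0.8, -0.6]
grip_width: 0.0005
t 3.52 pos [ 0.6349 -0.0434  0.0666] F [ 0.59  0.84 -0.57] grip 0.0005
shift [-1.4 -0.1 -1.5] turn [ 0.3 -0.  -0.2]
```

View pics/c1.png

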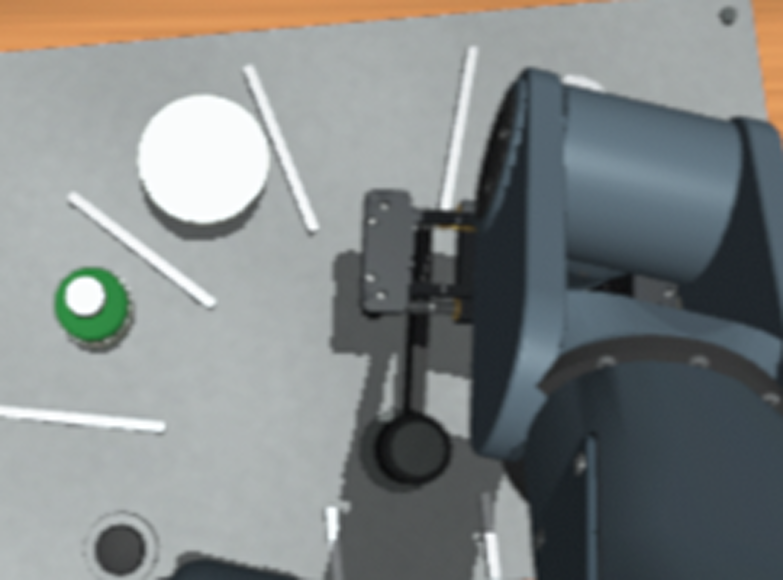

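```bash
python3 -m inch '[[0,[0,8,0],[0,0,0]],[0,[0,8,0],[0,0,0]],[0,[0,9,0],[0,0,0]],[0,[0,9,1.2],[-4.5,0,0]],[0,[0,9,1.2],[-4.5,0,0]],[0,[0,9,1.2],[-4.5,0,0]],[0,[0,9,1.2],[-4.5,0,0]],[0,[0,9,1.2],[-4.5,0,0]],[0,[0,0,0],[0,0,0]]]'
python3 to.py .6287 .0574 .068 123.8
python3 - <<'E'
from h import *
im=snap("top","top2"); print(imaging.tip_of("top","diverter_tip")[:2])
cv2.imwrite("pics/c2.png",cv2.resize(im[130:330,230:500,::-1],None,fx=2.9,fy=2.9,interpolation=cv2.INTER_CUBIC))
E
```

```text
time: 4.7
position: [0.6415, 0.0309, 0.0718]
tool_rot: [-0.12, 0.694, 0.119, 0.7]
ft_force: [0.9, 0.2, 0.4]
grip_width: 0.0005
t 4.7 pos [0.6415 0.0309 0.0718] F [0.9  0.19 0.42] grip 0.0005
shift [ 3.7 29.3 -3.2] turn [-14.3   0.4   0.3]
[]
```

View pics/c2.png

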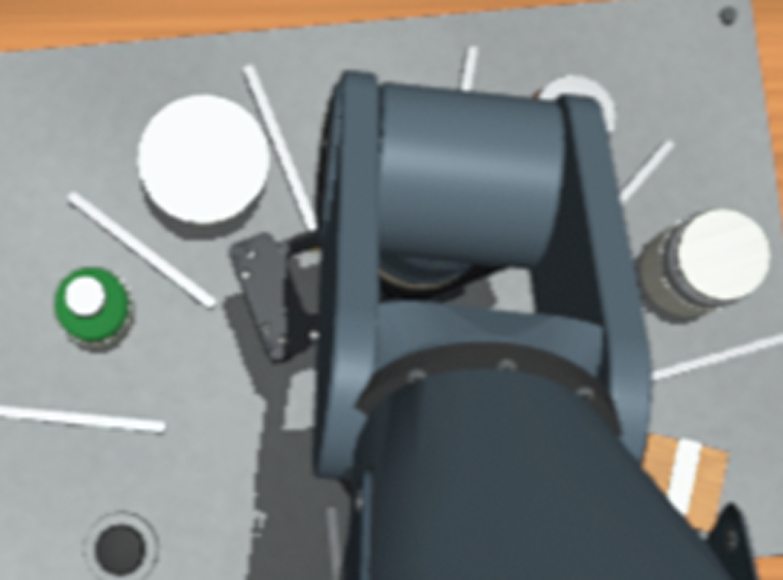

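The arm is hidden behind the wrist, and the tub and the other goods stand as they were. I'll push on to just short of the target, back off and measure.

```bash
python3 -m inch '[[0,[1,9,0],[-4.6,0,0]],[0,[1,8,0],[-4.6,0,0]],[0,[1,6,0],[-4.6,0,0]],[0,[0,1,0],[0,0,0]],[0,[0,0,0],[0,0,0]]]'
python3 to.py .6287 .0574 .068 123.8
```

```text
time: 5.42
position: [0.6357, 0.05, 0.0707]
tool_rot: [-0.204, 0.672, 0.199, 0.683]
ft_force: [-0.1, 0.0, -0.6]
grip_width: 0.0006
t 5.42 pos [0.6357 0.05   0.0707] F [-0.15  0.03 -0.61] grip 0.0006
shift [ 2.5 10.1 -1.9] turn [-0.7  0.7  0.7]
```

```bash
python3 - <<'E'
from h import *
for c in ["scene","wrist"]:
    im=snap(c,c+"3"); print(c,imaging.tip_of(c,"diverter_tip")[:2],imaging.tip_of(c,"pivot")[:2])
    for d in imaging.tip_of(c,"diverter_tip")[:2]: print(ray(c,d["pixel"],.07))
im=cv2.imread("pics/scene3.png");w=cv2.imread("pics/wrist3.png")
a=cv2.resize(im[140:340,200:420],(440,400));b=cv2.resize(w,(360,270));cv2.imwrite("pics/c3.png",np.hstack([a,cv2.copyMakeBorder(b,0,130,0,0,0)]))
E
```

```text
scene [{'pixel': [281.3, 232.4], 'confidence': 0.95}, {'pixel': [398.9, 228.5], 'confidence': 0.59}] [{'pixel': [307.1, 171.9], 'confidence': 0.97}]
[0.65305793 0.07413805 0.07      ]
[0.48371169 0.22855142 0.07      ]
wrist [] [{'pixel': [402.7, 16.4], 'confidence': 0.91}]
```

View pics/c3.png

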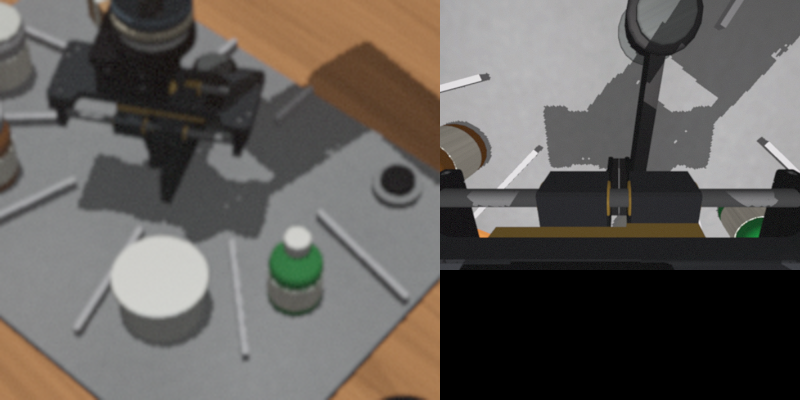

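Finger geometry puts the arm at about 0.50 rad and the scene camera at about 0.46; the target is 0.59. I'll push 5 mm more, then retreat and measure with a clear view.

```bash
python3 -m inch '[[0,[0,3,0],[0,0,0]],[0,[0,3,0],[0,0,0]],[0,[0,0,0],[0,0,0]]]'
python3 to.py .6287 .0574 .068 123.8
python3 -m inch '[[0,[0,-20,0],[0,0,0]],[0,[0,-15,0],[0,0,0]],[0,[-50,0,0],[0,0,0]],[0,[-60,0,0],[0,0,0]],[0,[0,-55,0],[0,0,0]],[0,[0,-55,0],[0,0,0]],[0,[0,-55,0],[0,0,0]],[0,[0,0,0],[0,0,0]]]'
cat > look.py <<'E'
import sys
from h import *
n=sys.argv[1]
for c in ["top","scene"]:
    snap(c,c+n)
    for t,z in [("diverter_tip",.07),("pivot",.098),("tub",.012)]:
        d=imaging.tip_of(c,t)[:2]
        for e in d: print(c,t,round(e["confidence"],2),e["pixel"],np.round(ray(c,e["pixel"],z),4))
im=cv2.imread(f"pics/top{n}.png");cv2.imwrite(f"pics/c{n}.png",cv2.resize(im[150:310,250:420],None,fx=3.5,fy=3.5,interpolation=cv2.INTER_CUBIC))
E
python3 look.py 4; python3 to.py .6 0 .2 123.8
```

```text
time: 6.2
position: [0.6331, 0.0552, 0.0706]
tool_rot: [-0.205, 0.671, 0.199, 0.684]
ft_force: [1.1, -0.3, -0.9]
grip_width: 0.0002
t 6.2 pos [0.6331 0.0552 0.0706] F [ 1.09 -0.29 -0.9 ] grip 0.0002
shift [ 2.5  4.3 -2.5] turn [-0.6  0.8  0.8]
time: 7.2
position: [0.7465, -0.1254, 0.1867]
tool_rot: [-0.205, 0.672, 0.197, 0.684]
ft_force: [0.4, 0.9, -0.4]
grip_width: 0.0004
top diverter_tip 0.35 [302.1, 190.0] [0.7129 0.142  0.07  ]
top pivot 0.81 [373.5, 285.3] [0.5204 0.0107 0.098 ]
top pivot 0.35 [334.0, 215.7] [0.655  0.0817 0.098 ]
top tub 0.88 [126.8, 249.0] [0.6082 0.5087 0.012 ]
top tub 0.86 [303.0, 190.7] [0.725  0.1405 0.012 ]
scene diverter_tip 0.65 [285.2, 233.9] [0.6502 0.0822 0.07  ]
scene diverter_tip 0.45 [200.3, 178.3] [ 0.6754 -0.1511  0.07  ]
scene pivot 0.56 [307.9, 172.2] [0.5224 0.0142 0.098 ]
scene tub 0.94 [280.6, 296.8] [0.7308 0.1525 0.012 ]
scene tub 0.77 [455.2, 300.2] [0.501  0.3914 0.012 ]
t 7.6 pos [ 0.7441 -0.1178  0.187 ] F [ 1.06  1.05 -0.68] grip 0.0006
shift [-15.7 177.5 -55.2] turn [-0.4  0.7  0.7]
```

View pics/c4.png

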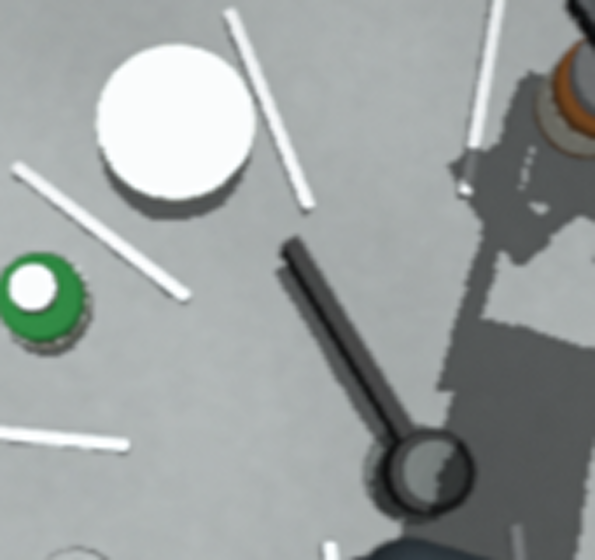

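```bash
cat > ang.py <<'E'
import sys
from h import *
P=np.array([.522,.010])
g=cv2.imread(f"pics/top{sys.argv[1]}.png").astype(np.float32).mean(2)
th=float(sys.argv[2]);u=np.array([np.cos(th),np.sin(th)]);n=np.array([-u[1],u[0]])
p=imaging.camera_params("top");K=np.array(p["camera_matrix"]);r=np.array(p["rotation"]);r=r if r.shape==(3,3) else R.from_quat(r).as_matrix()
rr=np.arange(.045,.140,.002);ss=np.arange(-.03,.03,.0005)
W=P+rr[:,None,None]*u+ss[None,:,None]*n;W=np.dstack([W,np.full(W.shape[:2],.09)])
c=(W-p["xyz"])@r@K.T;uv=(c[...,:2]/c[...,2:]).astype(np.float32)
I=cv2.remap(g,uv[...,0],uv[...,1],cv2.INTER_CUBIC)
D=np.gradient(cv2.GaussianBlur(I,(5,1),0),axis=1)
e=ss[np.argmin(np.where(ss<.012,D,0),axis=1)]
k=np.abs(e-np.median(e))<.003;f=np.polyfit(rr[k],e[k],1)
print("right edge off at r=.045,.14:",np.polyval(f,[.045,.14])*1000,"angle",th+f[0],"n",k.sum())
E
python3 ang.py 4 .53; python3 ang.py 0 -.074
python3 - <<'E'
from h import *
for q in [(251,122),]: pass
def circ(n,c,cam,z):
    im=cv2.imread(f"pics/{n}.png");m=(im.min(2)>150).astype(np.uint8);l=cv2.connectedComponents(m)[1];k=(l==l[c[1],c[0]]).astype(np.uint8)
    ct=max(cv2.findContours(k,0,1)[0],key=cv2.contourArea);e=cv2.fitEllipse(cv2.convexHull(ct));return np.round(e[0],1),np.round(e[1],1),np.round(ray(cam,e[0],z),4)
print(circ("top4",(300,184),"top",.068),circ("top0",(300,184),"top",.068),circ("scene4",(281,275),"scene",.068))
E
```

```text
right edge off at r=.045,.14: [-5.16539116 -6.49443208] angle 0.5160100955275727 n 48
right edge off at r=.045,.14: [-4.78231293 -5.64341801] angle -0.08306426400347376 n 48
(array([298.9, 228.6]), array([203.8, 349.3]), array([0.6357, 0.1498, 0.068 ])) (array([299.6, 184.1]), array([43.7, 45.3]), array([0.7255, 0.1468, 0.068 ])) (array([269.8, 282.6]), array([47.4, 73.5]), array([0.7461, 0.1443, 0.068 ]))
```

Arm at about 0.519 rad, tub at 0.590, so about 0.071 rad more (8 mm at the finger). I'll go back in and push that much.

```bash
python3 to.py .6508 .0352 .187 127.3
python3 -m inch '[[0,[0,50,-4],[-1,0,0]],[0,[0,50,-4],[-1,0,0]],[0,[0,50,-4],[-1,0,0]],[0,[0,20,-2],[-1,0,0]],[0,[0,0,0],[0,0,0]]]'
python3 to.py .6508 .0352 .07 127.3
```

```text
t 7.6 pos [ 0.7441 -0.1178  0.187 ] F [ 1.06  1.05 -0.68] grip 0.0006
shift [ -2.  179.    6.4] turn [-3.9  0.7  0.7]
time: 8.22
position: [0.6314, 0.021, 0.1854]
tool_rot: [-0.232, 0.663, 0.226, 0.675]
ft_force: [0.5, 0.3, -0.2]
grip_width: 0.0003
t 8.22 pos [0.6314 0.021  0.1854] F [ 0.52  0.33 -0.18] grip 0.0003
shift [115.7   0.9  22.5] turn [0.5 0.7 0.8]
```

```bash
python3 -m inch '[[0,[10,-5,22],[0,0.7,0.7]],[0,[35,0,0],[0,0,0]],[0,[35,0,0],[0,0,0]],[0,[33,0,0],[0,0,0]],[0,[0,0,0],[0,0,0]]]'
python3 to.py .6296 .0630 .07 127.3
```

```text
time: 8.85
position: [0.6603, 0.0277, 0.0728]
tool_rot: [-0.232, 0.665, 0.226, 0.673]
ft_force: [0.2, 0.3, 0.4]
grip_width: 0.0005
t 8.85 pos [0.6603 0.0277 0.0728] F [0.18 0.33 0.35] grip 0.0005
shift [ 2.2 46.8 -2.7] turn [0.4 0.5 0.6]
```

```bash
python3 -m inch '[[0,[1,12,-1],[0,0,0]],[0,[1,12,-1],[0,0,0]],[0,[0,10,0],[0,0,0]],[0,[0,5,0],[0,0,0]],[0,[0,4,0],[0,0,0]],[0,[0,0,0],[0,0,0]]]'
python3 to.py .6296 .0630 .07 127.3
```

```text
time: 9.6
position: [0.6348, 0.0623, 0.0758]
tool_rot: [-0.233, 0.662, 0.224, 0.676]
ft_force: [0.9, -0.1, -0.1]
grip_width: 0.0005
t 9.6 pos [0.6348 0.0623 0.0758] F [ 0.88 -0.11 -0.12] grip 0.0005
shift [ 5.6  3.8 -3.8] turn [0.5 0.9 1.1]
```

```bash
python3 -m inch '[[0,[1,4,0],[0,0,0]],[0,[0,0,0],[0,0,0]]]'
python3 to.py .6296 .0630 .07 127.3
python3 -m inch '[[0,[0,-20,0],[0,0,0]],[0,[0,-15,0],[0,0,0]],[0,[-50,0,0],[0,0,0]],[0,[-60,0,0],[0,0,0]],[0,[0,-55,0],[0,0,0]],[0,[0,-55,0],[0,0,0]],[0,[0,-55,0],[0,0,0]],[0,[0,0,0],[0,0,0]]]'
python3 look.py 5; python3 ang.py 5 .59
```

```text
time: 9.85
position: [0.6329, 0.0653, 0.0749]
tool_rot: [-0.233, 0.661, 0.224, 0.677]
ft_force: [0.4, -0.7, 0.0]
grip_width: 0.0007
t 9.85 pos [0.6329 0.0653 0.0749] F [ 0.37 -0.67  0.  ] grip 0.0007
shift [ 4.8  0.2 -4.1] turn [0.5 0.9 1.1]
time: 10.85
position: [0.76, -0.1063, 0.1916]
tool_rot: [-0.233, 0.661, 0.222, 0.678]
ft_force: [-0.2, 0.2, 0.1]
grip_width: 0.0003
top diverter_tip 0.62 [327.7, 218.4] [0.6547 0.0925 0.07  ]
top pivot 0.89 [372.1, 287.7] [0.516  0.0135 0.098 ]
top pivot 0.74 [303.5, 192.4] [0.7016 0.1393 0.098 ]
top tub 0.93 [126.0, 252.6] [0.6007 0.5102 0.012 ]
top tub 0.9 [175.1, 213.5] [0.6811 0.4099 0.012 ]
scene diverter_tip 0.67 [292.5, 234.2] [0.6407 0.0927 0.07  ]
scene diverter_tip 0.43 [259.5, 148.9] [ 0.5296 -0.1303  0.07  ]
scene pivot 0.95 [307.6, 172.3] [0.523  0.0139 0.098 ]
scene tub 0.89 [476.0, 382.7] [0.6097 0.5189 0.012 ]
scene tub 0.77 [280.2, 294.3] [0.7276 0.1479 0.012 ]
right edge off at r=.045,.14: [-4.48554422 -4.15682895] angle 0.5934601606600086 n 48
```

View pics/c5.png

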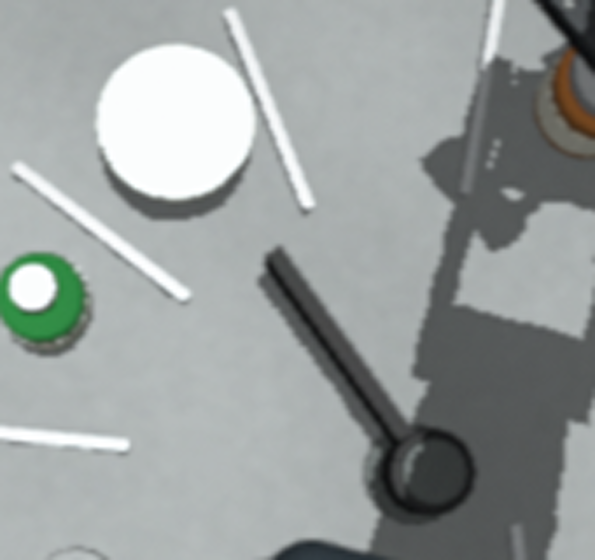

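The arm now points at about 0.593 rad against 0.590 for the tub, and scene gives about 0.592. The goods are unmoved. Next is the button.

```bash
python3 to.py .459 .211 .19 127.3
```

```text
t 11.25 pos [ 0.7572 -0.0988  0.1921] F [-0.09  0.39 -0.29] grip 0.0004
shift [ -6.4 427.5 -45.1] turn [0.6 0.9 1.1]
```

```bash
python3 -m inch '[[0,[0,53,-5.6],[0,0.9,1]],[0,[0,53,-5.6],[0,0,0]],[0,[0,53,-5.6],[0,0,0]],[0,[0,53,-5.6],[0,0,0]],[0,[0,53,-5.6],[0,0,0]],[0,[0,53,-5.6],[0,0,0]],[0,[0,53,-5.6],[0,0,0]],[0,[0,45,-5],[0,0,0]],[0,[0,0,0],[0,0,0]]]'
python3 to.py .459 .211 .19 127.3
python3 - <<'E'
from h import *
snap("wrist","w6");d=imaging.tip_of("wrist","start_top")[:2]
for e in d: print(e,ray("wrist",e["pixel"],.034))
E
```

```text
time: 12.38
position: [0.454, 0.2151, 0.1925]
tool_rot: [-0.233, 0.666, 0.231, 0.67]
ft_force: [0.3, -0.2, -0.1]
grip_width: 0.0004
t 12.38 pos [0.454  0.2151 0.1925] F [ 0.25 -0.15 -0.06] grip 0.0004
shift [ 2.5 -6.3  1.3] turn [1.1 0.3 0.3]
{'pixel': [309.7, 215.3], 'confidence': 0.65} [0.4620306  0.20724417 0.034     ]
```

```bash
python3 -m inch '[[0,[40,-7,1],[0,0,0]],[0,[50,0,0],[0,0,0]],[0,[45,0,0],[0,0,0]],[0,[0,0,0],[0,0,0]]]'
python3 to.py .460 .2105 .04 127.3
```

```text
time: 12.98
position: [0.4744, 0.2065, 0.0568]
tool_rot: [-0.233, 0.66, 0.228, 0.677]
ft_force: [-0.2, 0.1, -0.0]
grip_width: 0.0004
t 12.97 pos [0.4744 0.2065 0.0568] F [-0.19  0.08 -0.05] grip 0.0004
shift [16.5 12.3 -9.3] turn [0.7 1.1 0.8]
```

```bash
python3 -m inch '[[0,[6,12,-9],[0,1,0.8]],[0,[6,0,0],[0,0,0]],[0,[0,0,0],[0,0,0]]]'
python3 to.py .460 .2105 .034 127.3
```

```text
time: 13.35
position: [0.463, 0.2106, 0.0474]
tool_rot: [-0.23, 0.666, 0.23, 0.672]
ft_force: [-0.9, 0.2, -0.4]
grip_width: 0.0009
t 13.35 pos [0.463  0.2106 0.0474] F [-0.87  0.25 -0.42] grip 0.0009
shift [13.4  1.8 -2.5] turn [0.6 0.5 0.2]
```

```bash
python3 -m inch '[[0,[7,2,-2],[0,0,0]],[0,[5,0,0],[0,0,0]],[0,[3,0,0],[0,0,0]]]'
python3 to.py .460 .2105 .026 127.3
python3 -m inch '[[0,[3,0,0],[0,0,0]],[0,[3,0,0],[0,0,0]]]'
python3 to.py .460 .2105 .026 127.3
```

```text
time: 13.72
position: [0.4615, 0.2115, 0.0334]
tool_rot: [-0.23, 0.664, 0.23, 0.673]
ft_force: [-0.8, 0.2, 2.5]
grip_width: 0.0002
t 13.72 pos [0.4615 0.2115 0.0334] F [-0.81  0.21  2.55] grip 0.0002
shift [ 7.4  0.2 -1.9] turn [0.6 0.7 0.3]
time: 13.98
position: [0.4616, 0.2115, 0.0279]
tool_rot: [-0.23, 0.664, 0.23, 0.673]
ft_force: [-4.2, -1.2, 29.7]
grip_width: 0.0005
t 13.97 pos [0.4616 0.2115 0.0279] F [-4.2  -1.2  29.72] grip 0.0005
shift [ 1.8  0.2 -1.9] turn [0.6 0.7 0.3]
```

Hard stop at 0.0279 m and 30 N, so the button is right down. I'll release it and lift clear.

```bash
python3 -m inch '[[0,[-15,0,0],[0,0,0]],[0,[-40,0,0],[0,0,0]],[0,[-60,0,0],[0,0,0]],[0,[-40,0,0],[0,0,0]],[0,[0,50,0],[0,0,0]],[0,[0,50,0],[0,0,0]],[0,[0,0,0],[0,0,0]]]'
python3 look.py 7; python3 ang.py 7 .59
python3 - <<'E'
import cv2
cv2.imwrite("pics/c7b.png",cv2.imread("pics/top7.png")[100:360,150:540])
E
```

```text
time: 14.85
position: [0.3989, 0.2917, 0.1889]
tool_rot: [-0.229, 0.663, 0.229, 0.675]
ft_force: [-0.3, -0.6, 0.1]
grip_width: 0.0005
top diverter_tip 0.68 [328.5, 221.0] [0.6495 0.0911 0.07  ]
top pivot 0.81 [372.8, 283.7] [0.5235 0.0119 0.098 ]
top tub 0.87 [176.1, 213.2] [0.6817 0.4078 0.012 ]
top tub 0.82 [186.8, 309.6] [0.4806 0.3838 0.012 ]
scene diverter_tip 0.86 [290.9, 233.7] [0.642  0.0896 0.07  ]
scene diverter_tip 0.74 [261.2, 147.5] [ 0.5241 -0.131   0.07  ]
scene pivot 0.7 [305.5, 172.2] [0.5259 0.0107 0.098 ]
scene tub 0.94 [475.7, 383.5] [0.6112 0.5194 0.012 ]
scene tub 0.9 [456.7, 296.1] [0.4917 0.3878 0.012 ]
right edge off at r=.045,.14: [-4.48469388 -4.13664242] angle 0.5936636995223621 n 48
```

View pics/c7b.png

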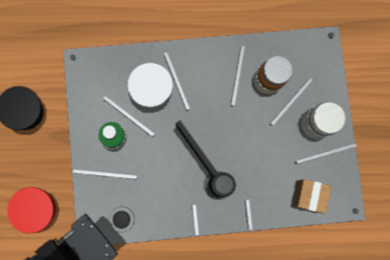

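The arm points from hub (222,184) towards the tub at (150,85). The carton and goods stand where they were, and the robot is clear of everything.

```bash
python3 -c "
from rig import robot
print(robot.hand_in())"
```

```text
the job is handed in; nothing more can be done
None
```

I pushed the diverter arm round with the shut fingertips until it pointed at the white tub. Then I pressed the start button down and let it go, and handed the job in at about 15 s.

- **Arm:** the last top picture puts it at 0.594 rad in the world frame, against 0.590 to the middle of the tub. The scene camera gave about 0.592 after the last push. The pushes took two approaches with a measurement between them. The pointing is good to about 0.02 rad, the amount by which the two cameras differed along the way.
- **Button:** it met a hard stop with the fingertip at 27.9 mm and 30 N on the wrist, which matches its full 6 mm travel. I lifted off at once; its spring-back was not measured separately.
- **Goods and carton:** in the last picture the tub, jar, can, bottle and carton stand where they started, judged by eye. The robot was clear of everything.
- **Doubtful readings:** the trained networks sometimes reported the black and red look-alikes as the tub and were a few millimetres off. I used my own measurements from the top picture for the pivot, tub and arm, and averaged those with the networks' readings for the button.

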